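# Stopper the clay bottle and hold up the height gauge

## Robot

A 6-joint arm with a two-finger parallel gripper is mounted at the origin on the work surface. World frame = base frame: x ahead of the robot, y to its left, z up, the work surface at z = 0. Lengths are in mm, angles in rad, forces in N, time in s.
With the tool pointing down it reaches from about 350 to 975 mm from the base axis. Payload 7.1 kg.
Tool frame: the origin (TCP) lies at the centre of the arm's flange, where the gripper is bolted on; the fingertips stand 182 mm ahead of it and the grasp point (between the pads) lies 163 mm ahead of it; z points along the fingers, y is the line along which they close (so a half turn about z gives the same grasp; the last joint's range is limited). The gripper opens to 88 mm and grips with 3 to 60 N. Pads are 20 mm wide; open, the fingers measure 115 mm over their backs; the gripper's body (75 mm by 178 mm) begins 61 mm behind the grasp point.
Start: joints at [1.271, 0.423, 1.63, -0, 1.089, -0.019], TCP at [173.171, 600.515, 404.675] pointing down, gripper open.
Joint ranges: [-3, 3], [-0.9, 2.11], [0.09, 2.58], [-1.31, 4.45], [0.11, 2.69], [-2.54, 2.54]. Speed limits (rad/s): [2.39, 2.39, 3.01, 3.14, 3.14, 3.14].

## Interface

Orientations are given as a rotation vector (axis times angle).
In Python, from workcell import readout, get_image, ctrl gives the robot as it stands.
- The arm moves only by the tool step_arm, never from a script. Its argument "targets" is a list that holds one entry, the list of rows, each a list of 7 numbers: the shift along the world's x, y, z as a fraction of full scale, then the turn, a rotation vector about the world's x, y, z as a fraction of full scale, then the opening, from 0 (shut) to 1 (fully open). In form: [[[dx, dy, dz, wx, wy, wz, claw], ...]]. A call has exactly 5 rows; each row shifts and turns the commanded pose from where the row before left it; what a row does not reach is not made up. Full scale, the value 1, is 0.05 m for a shift and 4 degrees for a turn. A row lasts 1/8 s, in which the tool goes at most 62.5 mm and 10.7 degrees, less where a joint would pass 70% of its speed; a pose out of reach is approached as far as the arm can. A call with a number of a shift or a turn outside -1 to 1 is refused whole. A call with a gripper value outside its range is refused whole. The fingers move at their own pace and stop on an object; the grip force is fixed at half the most. Time passes only in rows, so rows that do not move let the fingers close, or fill a call up. It gives the time, the measured TCP pose, the force, the opening and the grip force at its end, in the units of the state.
- readout.get_obs(): the state, without advancing time (a new reading comes with each control period).
- get_image(name): name is "scene" or "top" or "wrist"; returns a dict with "pixels" (384x512x3 uint8, red, green, blue), "intrinsics" (3x3 intrinsics, pixels), "extrinsics" (4x4, takes a point from world to camera coordinates). Camera axes: x right, y down, z forward; pixel columns grow to the right and rows downward; lengths in mm; the calibration is good to about 2 mm. The wrist camera is an equidistant fisheye: a pixel r from the principal point sees the ray r / f radians off the axis. A picture is of the moment at which its call begins. There is no depth.
- ctrl.close_job(): hands the job in; it is judged then, once.
The state is a dict: "t": time; "qpos": joint angles; "qvel": joint speeds; "joint_torque": joint torques, N m; "ee_pos": TCP position; "orientation": TCP orientation; "ft_force": force on the tool from outside, world axes, zero at the start; "moment": the same for the moment, N m; "width": finger opening in mm; "grasp_force": force on a finger pad.
Only numpy, scipy, OpenCV 4.12 (cv2) and the standard library are available. Lean on these libraries where they do the work, as an engineer would, in place of code of your own. Each camera call takes 0.05 s, during which the arm holds its last target. There are 200 camera calls.

## Task

Get the clay bottle ready for its height check: set the loose clay stopper down into the bottle's neck, upright and fully seated on the rim, without ramming it, and let go of it. Then squeeze in the release button on the side of the height gauge's head and pull the head straight up past its first stop to the second stop, the very end of its travel, and finish while still holding it up there: it is sprung and slides back down if let go. Do not knock the bottle or the cup and jar about.

Things in the scene. Friction and masses are not known exactly. Their poses are not given: they have to be found in the camera images.
- stopper_center (a point): Centre of the loose upright clay stopper, 71 mm tall, 80 g, z its axis. From the foot up: tapered plug 24 mm long (25 mm wide at the foot, 31 at its top); flange 40 mm wide, 7 thick; straight round knob to grip, 26 mm wide, 40 tall (4.5 mm below this point to 35.5 above). At first its foot stands on the table; seated, the flange rests on the rim, this point 11.5 mm above the rim.
- bottle_rim (a point): Centre of the mouth, at rim height, of the upright loose grey clay bottle (150 mm tall, 0.75 kg, body 86 mm in diameter), z up its axis. Its neck is 45 mm wide outside, with a round bore 35 mm wide and 35 mm deep above a wider body.
- grip (a point): On the axis of the gauge's black head, at button height, 148 mm above the table at rest; z up, x towards the button. The head is 30 x 30 mm, from 52 mm below this point to 26 mm above. Grip it across x: one finger on the button, the other on the -x face; squeezed it is 31 mm wide. A thin pointer rod reaches 80 mm from the axis to +y, 42 mm below this point.
- button_face (a point): Centre of the outer face of the grey release button, a pad 20 mm wide and 34 mm tall on the head's +x face, standing 7 mm proud of it (22 mm from the head's axis) when out.
- catch_top (a point): Top of the fixed steel catch beside the head's foot, on the button's side, 21 to 34 mm from the axis and 107 mm above the table; keep the fingertips above it. It blocks the head from rising until the button is in.
- gauge: Height gauge, fixed to the table; origin under the centre of its base plate (130 x 100 x 12 mm), axes as grip. An upright aluminium tube 34 mm wide rises to 90 mm, a steel middle tube slides in it, and the black head sits on top.
- button (a joint): Release button of the gauge, m pressed in towards the head: 0 out, 0.006 fully in; from about 0.005 the head is free of the catch. Fully in takes about 5.5 N.
- head (a joint): How far the head has been drawn out of the middle tube, m: 0 at rest, 0.05 at its end, which is the first stop. It is spring-returned, pull about 4 N.
- mid_tube (a joint): How far the middle tube has been drawn out of the fixed outer tube, m: 0 at rest, 0.05 at its end. It is dragged up by the head only once the head has reached the first stop, pull about 8 N, spring-returned. Second stop: head and mid_tube both at 0.05, so the head has risen 100 mm.
- cup_center (a point): Bystander: centre, half-way up, of an upright terracotta cup 68 mm in diameter and 80 mm tall. Not to be moved.
- jar_center (a point): Bystander: centre, half-way up, of a clear jar with white lid, 64 mm in diameter and 70 mm tall. Not to be moved.
Mind the look-alikes: they are no part of the job. There is more than one size of the gauge; the one meant has the size given above.

How it is judged (in metres and radians):
On the way, in this order (a step that is already met when the one before it is completed fails the run):
1. the stopper sits fully in the bottle's neck, upright, and is let go (z of stopper_center in the frame of bottle_rim below 0.0145 m and horizontal distance between stopper_center and bottle_rim below 0.005 m and angle between stopper_center's own z axis and vertical below 0.1 rad and contact force between the fingers and stopper below 0.1 N), for 0.2 s.
2. the gauge's button is squeezed in by the fingers with the head still down (value of joint button above 0.004 m and value of joint head below 0.01 m and contact force between the fingers and button above 1 N), for 0.05 s.
At the end, for the whole second after the job is handed in: The head is held by the fingers (over 3 N) at the second stop, head and middle tube each within 5 mm of the end of their 50 mm travel, while the stopper sits at rest in the upright bottle, flange within 3 mm of the rim, centred within 5 mm, tilted less than 0.1 rad (value of joint each of head, mid_tube above 0.045 m and contact force between the fingers and head above 3 N and z of stopper_center in the frame of bottle_rim below 0.0145 m and horizontal distance between stopper_center and bottle_rim below 0.005 m and angle between each of stopper_center, bottle_rim's own z axis and vertical below 0.1 rad and linear speed of stopper below 0.02 m/s); the arm keeps its last pose, push and grip.
It fails at once if the bottle is pushed about or tipped (rim moved over 30 mm) (distance of bottle_rim from where it was at the start of the episode above 0.03 m).
It fails at once if the stopper is rammed into the bottle (over 30 N) (contact force between stopper and bottle above 30 N).
It fails at once if the cup or jar is moved over 20 mm (distance of any of cup_center, jar_center from where it was at the start of the episode above 0.02 m).
It also fails if it takes over 51 s, if anything falls off the work surface, if the arm or the gripper's body presses on something with over 40 N, if the wrist force passes 120 N, or if a joint passes its speed limit or range.

## Working session

There is one attempt and no reset: what is moved stays moved. The work goes in short steps, Python scripts to look and compute and a tool call to move; the robot and the scene stay as the last step left them, time stands still between calls to the robot, and variables do not carry over. Pictures are saved under pics/ and viewed, at most 10 in all, crops included, and the job is handed in when it is done.

Besides the shell and the picture viewer there is one more tool, called after "Call:" as a command line: name --argument value ..., lists and objects as JSON in quotes. step_arm: Moves the arm, as the interface text tells. Shift numbers are shares of 0.05 m and turn numbers shares of 4 degrees, none past 1 either way. Its arguments: {"type":"object","properties":{"targets":{"type":"array"}},"required":["targets"]}

```bash
mkdir -p pics; ls; cat > h.py <<'E'
import numpy as np, cv2
from workcell import readout, get_image, ctrl
def grab(n,f):
    d=get_image(n); cv2.imwrite(f'pics/{f}.png',cv2.cvtColor(d['pixels'],cv2.COLOR_RGB2BGR))
    np.savez(f'pics/{f}.npz',K=d['intrinsics'],E=d['extrinsics'],p=d['pixels']); return d
def load(f): return np.load(f'pics/{f}.npz')
def ray(d,u,v,fish=False):
    K=np.array(d['K']);E=np.array(d['E']);x=(u-K[0,2])/K[0,0];y=(v-K[1,2])/K[1,1]
    if fish:
        r=np.hypot(x,y); s=np.sin(r)/r if r>1e-9 else 1; c=np.array([x*s,y*s,np.cos(r)])
    else: c=np.array([x,y,1.])
    R=E[:3,:3]; o=-R.T@E[:3,3]; w=R.T@c; return o,w/np.linalg.norm(w)
def onz(d,u,v,z,fish=False):
    o,w=ray(d,u,v,fish); return o+w*(z-o[2])/w[2]
def proj(d,P):
    c=d['E'][:3,:3]@np.array(P,float)+d['E'][:3,3]; p=d['K']@c; return p[:2]/p[2]
E
python3 - <<'E'
from h import *
for n in['scene','top','wrist']: d=grab(n,n+'0'); print(d['intrinsics'],d['extrinsics'])
a=[cv2.imread(f'pics/{n}0.png') for n in['scene','top','wrist']]
print(readout.get_obs())
E
```

```text
pics
[[368.64242846   0.         254.75303303]
 [  0.         368.64242846 191.78270657]
 [  0.           0.           1.        ]] [[ 2.10473816e-01  9.77503328e-01  1.37119000e-02 -1.01758238e+02]
 [ 6.51971630e-01 -1.29902078e-01 -7.47033094e-01 -2.03988356e+02]
 [-7.28446132e-01  1.66170676e-01 -6.64645424e-01  1.32278205e+03]
 [ 0.00000000e+00  0.00000000e+00  0.00000000e+00  1.00000000e+00]]
[[426.08229154   0.         260.1355825 ]
 [  0.         426.08229154 195.08985186]
 [  0.           0.           1.        ]] [[-1.17292858e-02 -9.99716683e-01  2.07117670e-02 -9.49338571e+00]
 [-9.86930755e-01  8.24510446e-03 -1.60933849e-01  4.77902317e+02]
 [ 1.60717483e-01 -2.23287189e-02 -9.86747850e-01  1.27776744e+03]
 [ 0.00000000e+00  0.00000000e+00  0.00000000e+00  1.00000000e+00]]
[[297.31863964   0.         252.28538676]
 [  0.         297.31863964 194.11326912]
 [  0.           0.           1.        ]] [[ 2.77063994e-01  9.60850151e-01 -1.59072228e-03 -6.25337541e+02]
 [ 9.17937152e-01 -2.64199938e-01  2.95955702e-01 -3.61370031e+01]
 [ 2.83948812e-01 -8.34588520e-02 -9.55200341e-01  3.91398681e+02]
 [ 0.00000000e+00  0.00000000e+00  0.00000000e+00  1.00000000e+00]]
{'t': 0.15, 'qpos': array([ 1.27098533e+00,  4.23697295e-01,  1.63050094e+00, -3.26960748e-05,
        1.08860522e+00, -1.89955934e-02]), 'qvel': array([-0.00038217, -0.00278899, -0.00123423, -0.00069055,  0.00111265,
        0.00136924]), 'joint_torque': array([-6.07142993e-04, -5.44979703e+01, -2.73917985e+01,  6.43918337e-02,
        2.04047863e-02, -1.20090203e-05]), 'ee_pos': array([173.12502284, 600.32110842, 404.06546826]), 'orientation': array([-4.39609308e-01, -3.11051710e+00,  1.88492845e-03]), 'ft_force': array([0.49684395, 0.22834853, 0.41376283]), 'moment': array([-0.00462136, -0.02989489, -0.01165588]), 'grasp_force': 0.0, 'width': 88.25022695242133}
```

View pics/scene0.png

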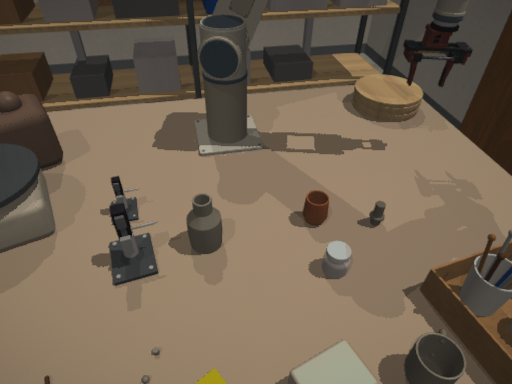

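View pics/top0.png

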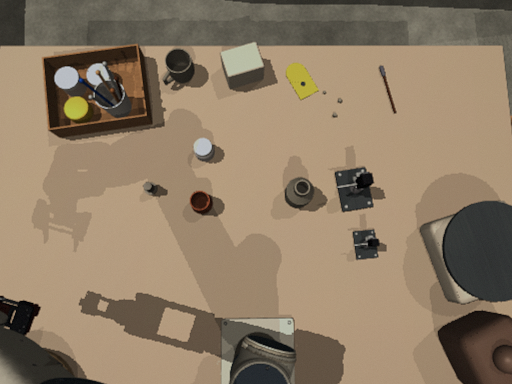

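Scene: the stopper is at (377,213), bottle (205,225), cup (316,207) and jar (337,258). There are two gauges, a large one at scene (130,240) / top (357,188) and a small one at scene (122,200) / top (366,243). The large one fits because its plate is about 36x45 px at ~0.36 px/mm, close to 100x130 mm. I'll confirm that in an enlarged crop.

```bash
python3 - <<'E'
import cv2,numpy as np
t=cv2.imread('pics/top0.png'); s=cv2.imread('pics/scene0.png')
a=cv2.resize(t[155:265,320:400],None,fx=5,fy=5,interpolation=2)
b=cv2.resize(s[170:290,90:165],None,fx=4.58,fy=4.58,interpolation=2)
h=550
c=np.hstack([a[:h],cv2.resize(b,(390,h))]); cv2.imwrite('pics/c1.png',c); print(c.shape)
a=cv2.resize(t[170:215,135:185],None,fx=8,fy=8,interpolation=2)
b=cv2.resize(t[170:215,275:325],None,fx=8,fy=8,interpolation=2)
cv2.imwrite('pics/c2.png',np.hstack([a,b]))
E
```

```text
(550, 790, 3)
```

View pics/c1.png

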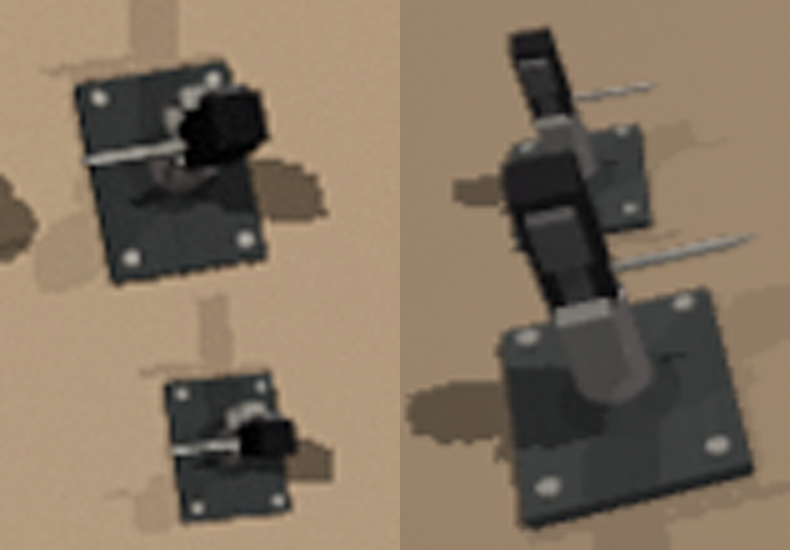

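View pics/c2.png

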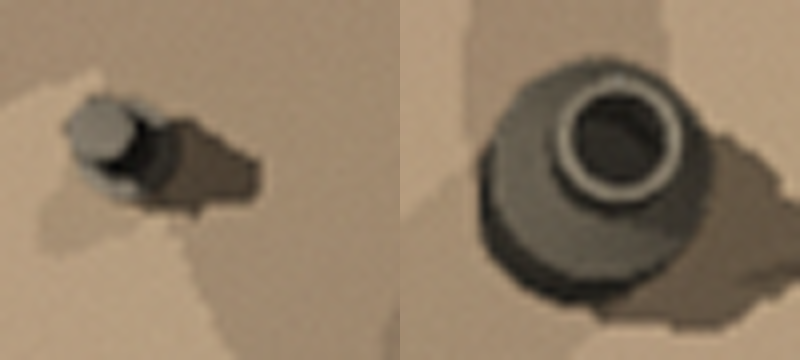

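The crop shows the large plate with corners (77,87), (225,63), (265,258) and (112,283). Its button faces the scene camera (+x), and the pointer goes to +y. The knob top is at (102,130) and the bottle mouth at (619,139).

```bash
python3 - <<'E'
from h import *
d=load('top0'); s=load('scene0')
f=lambda x,k,o:(np.array(x)+.5)/k-.5+np.array(o)
c=[onz(d,*f(p,5,(320,155)),12) for p in[(77,87),(225,63),(265,258),(112,283)]]
c=np.array(c);print(c.round(0)); print([np.linalg.norm(c[i]-c[i-1]).round(0) for i in range(4)])
m=c.mean(0);x=(c[0]+c[1]-c[2]-c[3])/2;print('gauge',m.round(1),'yaw',np.degrees(np.arctan2(x[1],x[0])))
st=onz(d,*f((102,130),8,(135,170)),71);b=onz(d,*f((219,139),8,(275,170)),150)
print('stop',st,'rim',b)
for n,u,v,z in[('cup',201,203,80),('jar',204,145,70)]: print(n,onz(d,u,v,z))
print('scene reproj: stopper top',proj(s,st),'rim',proj(s,b),'head top',proj(s,[m[0],m[1],174]),'top head',proj(d,[m[0],m[1],174]))
# stopper top in scene: bottle rim ellipse etc.
for n,(x0,y0,x1,y1) in dict(st=(360,195,395,230),rim=(185,185,225,220)).items():
    cv2.imwrite(f'pics/s_{n}.png',cv2.resize(cv2.imread('pics/scene0.png')[y0:y1,x0:x1],(400,400 if n=='st' else 350),interpolation=2))
a=cv2.imread('pics/s_st.png');b2=cv2.imread('pics/s_rim.png')
cv2.imwrite('pics/c3.png',np.hstack([a[:350],b2]))
E
```

```text
[[ 555. -255.   12.]
 [ 570. -351.   12.]
 [ 444. -370.   12.]
 [ 429. -272.   12.]]
[np.float64(127.0), np.float64(97.0), np.float64(128.0), np.float64(99.0)]
gauge [ 499.3 -311.8   12. ] yaw 8.107943929799978
stop [503.64209612 325.46226822  71.        ] rim [ 482.13934541 -130.80515375  150.        ]
cup [448.7071208  162.83505929  80.        ]
jar [629.7392995  156.73106043  70.        ]
scene reproj: stopper top [378.56289349 202.90725265] rim [200.07861549 198.41274388] head top [115.46109065 206.70233873] top head [367.25962548 178.87741219]
```

View pics/c3.png

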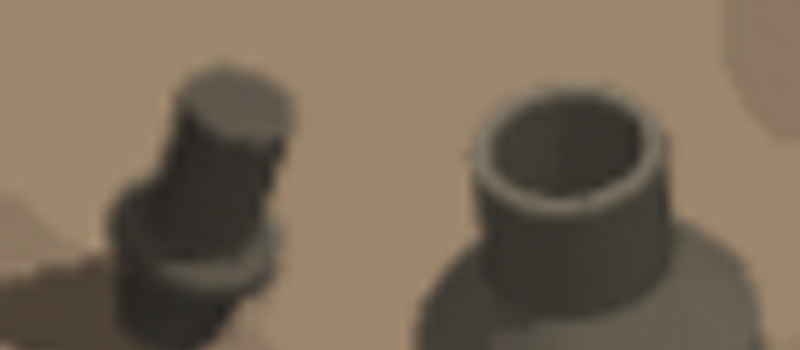

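The scene-camera crop gives knob top (380.1,203.6) and rim (201.6,199.6). That agrees with the top view to about 4 mm, so I'll average the two.

```bash
python3 - <<'E'
from h import *
s=load('scene0')
print(onz(s,380.1,203.6,71),onz(s,201.6,199.6,150))
f=lambda x,k,o:(np.array(x)+.5)/k-.5+np.array(o)
c=np.array([onz(s,*f((x-400,y),np.array([5.2,4.583]),(90,170)),12) for x,y in[(522,522),(752,468),(705,290),(502,335)]])
print(c.round(0),c.mean(0))
# cam in tool frame
w=load('wrist0');E=w['E'];print(-E[:3,:3].T@E[:3,3])
E
```

```text
[506.87228808 328.21424104  71.        ] [ 486.8430316  -127.79701312  150.        ]
[[ 576. -349.   12.]
 [ 564. -251.   12.]
 [ 435. -271.   12.]
 [ 450. -367.   12.]] [ 506.30602264 -309.58131892   12.        ]
[ 95.2928239  623.97396091 383.56436703]
```

Call:
step_arm --targets '[[[1, -0.8, 0, 0, 0, -1, 1], [1, -0.8, 0, 0, 0, -1, 1], [1, -0.8, 0, 0, 0, -1, 1], [1, -0.8, 0, 0, 0, -1, 1], [1, -0.8, 0, 0, 0, -1, 1]]]'

```text
t: 0.78
ee_pos: [418.5, 403.8, 404.6]
orientation: [-0.976, -2.986, 0.0]
ft_force: [0.2, 0.8, -0.2]
width: 87.9
grasp_force: 0.0
```

Call:
step_arm --targets '[[[0.4, -0.4, -0.4, 0, 0, -1, 1], [0.4, -0.4, -0.5, 0, 0, -1, 1], [0.4, -0.4, -0.5, 0, 0, -1, 1], [0.4, -0.27, -0.5, 0, 0, -1, 1], [0.05, 0, -0.3, 0, 0, -1, 1]]]'

```text
t: 1.4
ee_pos: [500.5, 330.5, 293.1]
orientation: [-1.483, -2.769, 0.002]
ft_force: [0.2, -0.3, 0.0]
width: 87.9
grasp_force: 0.0
```

```bash
python3 - <<'E'
from h import *
d=grab('wrist','w1'); w=load('w1'); o=readout.get_obs(); print(o['ee_pos'],o['orientation'])
from scipy.spatial.transform import Rotation as R
p=o['ee_pos']+R.from_rotvec(o['orientation']).apply([0,0,163]);print(p)
E
```

```text
[499.87825558 330.62846652 291.60022532] [-1.48523048 -2.76631477  0.00508661]
[499.37302111 330.30028948 128.6013387 ]
```

View pics/w1.png

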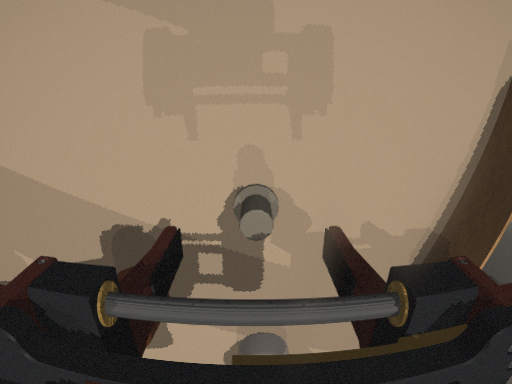

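The wrist view shows the knob top around (257,224), between the fingers, whose mid-line is at about x=252.

```bash
python3 - <<'E'
from h import *
w=load('w1'); print(onz(w,257,224,71,True), onz(w,256,198,31,True))
E
```

```text
[505.92513414 330.0034849   71.        ] [501.66870961 335.74394802  31.        ]
```

Call:
step_arm --targets '[[[0.1, -0.02, -0.3, 0, 0, -0.8, 1], [0, 0, -0.3, 0, 0, 0, 1], [0, 0, -0.3, 0, 0, 0, 1], [0, 0, -0.2, 0, 0, 0, 1], [0, 0, 0, 0, 0, 0, 1]]]'

```text
t: 2.08
ee_pos: [504.3, 330.7, 238.8]
orientation: [-1.553, -2.73, 0.002]
ft_force: [0.2, -1.0, -0.8]
width: 87.7
grasp_force: 0.0
```

Call:
step_arm --targets '[[[0.02, -0.02, -0.25, 0, 0, 0, 1], [0, 0, -0.15, 0, 0, 0, 1], [0, 0, 0, 0, 0, 0, 0.45], [0, 0, 0, 0, 0, 0, 0], [0, 0, 0, 0, 0, 0, 0]]]'

```text
t: 2.7
ee_pos: [505.8, 329.9, 220.0]
orientation: [1.554, 2.73, 0.001]
ft_force: [0.2, 0.5, -1.0]
width: 61.2
grasp_force: 0.0
```

Call:
step_arm --targets '[[[0, 0, 0, 0, 0, 0, 0], [0, 0, 0, 0, 0, 0, 0], [0, 0, 0, 0, 0, 0, 0], [0, 0, 0, 0, 0, 0, 0], [0, 0, 0, 0, 0, 0, 0]]]'

```text
t: 3.32
ee_pos: [505.7, 329.8, 219.8]
orientation: [-1.554, -2.73, 0.0]
ft_force: [-0.3, -1.0, 1.6]
width: 25.4
grasp_force: 30.0
```

Call:
step_arm --targets '[[[0, 0, 0.5, 0, 0, 0, 0], [0, 0, 0.9, 0, 0, 0, 0], [0, 0, 0.9, 0, 0, 0, 0], [0, 0, 0.9, 0, 0, 0, 0], [0, 0, 0.5, 0, 0, 0, 0]]]'

```text
t: 3.95
ee_pos: [505.9, 329.9, 407.3]
orientation: [1.553, 2.729, 0.004]
ft_force: [-0.1, -0.2, -0.7]
width: 25.7
grasp_force: 30.0
```

Call:
step_arm --targets '[[[0, -0.5, 0, 0, 0, 0, 0], [0, -0.9, 0, 0, 0, -1, 0], [0, -0.9, 0, 0, 0, -1, 0], [0, -0.9, 0, 0, 0, -1, 0], [0, -0.9, 0, 0, 0, -1, 0]]]'

```text
t: 4.58
ee_pos: [504.6, 122.2, 403.0]
orientation: [-1.921, -2.484, 0.004]
ft_force: [0.1, 1.1, -0.5]
width: 25.4
grasp_force: 30.0
```

Call:
step_arm --targets '[[[0, -0.9, 0, 0, 0, -1, 0], [0, -0.9, 0, 0, 0, -0.6, 0], [0, -0.8, 0, 0, 0, 0, 0], [-0.2, -0.6, 0, 0, 0, 0, 0], [-0.2, -0.4, 0, 0, 0, 0, 0]]]'

```text
t: 5.2
ee_pos: [484.0, -57.3, 403.0]
orientation: [-2.055, -2.373, 0.003]
ft_force: [0.1, -0.3, -0.2]
width: 25.2
grasp_force: 30.0
```

Call:
step_arm --targets '[[[0, -0.6, 0, 0, 0, 0, 0], [0, -0.5, 0, 0, 0, 0, 0], [0, -0.2, 0, 0, 0, 0, 0], [0, 0, 0, 0, 0, 0, 0], [0, 0, 0, 0, 0, 0, 0]]]'

```text
t: 5.82
ee_pos: [485.4, -119.7, 404.3]
orientation: [-2.054, -2.376, 0.0]
ft_force: [0.2, 0.3, -1.1]
width: 25.6
grasp_force: 30.0
```

```bash
python3 - <<'E'
from h import *
grab('wrist','w2');grab('scene','s2');grab('top','t2'); o=readout.get_obs(); print(o['ee_pos'],o['orientation'])
a=cv2.imread('pics/w2.png')
b=cv2.resize(cv2.imread('pics/s2.png')[160:250,165:235],None,fx=4.26,fy=4.26,interpolation=2)
print(b.shape);b=cv2.resize(b,(298,384))
cv2.imwrite('pics/c4.png',np.hstack([a[:,0:500],b]))
E
```

```text
[ 485.68037896 -119.54937204  404.59527297] [-2.05330669e+00 -2.37745306e+00  3.40306001e-05]
(383, 298, 3)
```

View pics/c4.png

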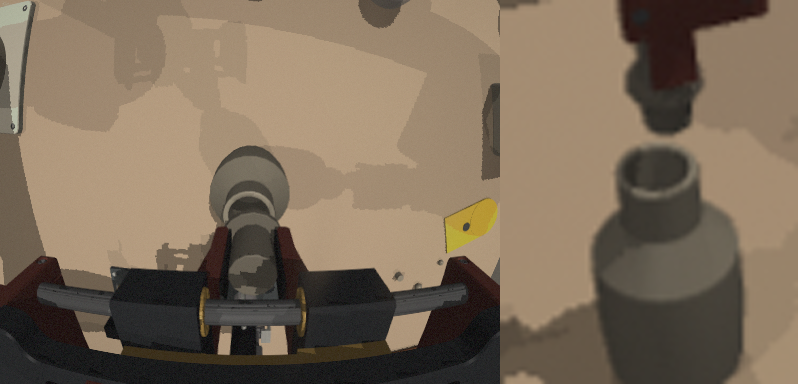

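In the wrist view the rim's far edge is at about (249,190), with sides at x≈222 and 275. In the scene crop the foot centre is at about (666,123) and the rim centre at (657,174). I'll use the difference within one camera.

```bash
python3 - <<'E'
from h import *
s=load('s2');w=load('w2')
f=lambda x,y:(np.array([(x-500+.5)/4.257,(y+.5)/4.267])-.5+[165,160])
foot=onz(s,*f(666,123),184.8); rim=onz(s,*f(657,173.5),150)
print('scene foot',foot,'rim',rim,'diff',(rim-foot)[:2])
print('proj of est foot',proj(s,[485.7,-119.5,184.8]),f(666,123),'rim',proj(s,[484.5,-129.3,150]),f(657,173.5))
# wrist: predict rim outer circle from candidate centres
E=w['E'];K=w['K']
def fp(P):
    c=E[:3,:3]@P+E[:3,3];r=np.hypot(c[0],c[1]);t=np.arctan2(r,c[2]);return K[:2,2]+K[0,0]*t*c[:2]/r
for c in [(484.5,-129.3),(482,-131),(487,-128)]:
    q=np.array([fp(np.array([c[0]+22.5*np.cos(a),c[1]+22.5*np.sin(a),150])) for a in np.linspace(0,6.28,60)])
    print(c,'L',q[q[:,0].argmin()],'R',q[q[:,0].argmax()],'far',q[q[:,1].argmin()])
p=np.load('pics/t2.npz')
g=cv2.cvtColor(w['p'],cv2.COLOR_RGB2GRAY)
print(g[170:225:1,249]); print(g[203,215:285])
E
```

```text
scene foot [ 489.13206757 -120.69579326  184.8       ] rim [ 489.07934986 -128.26633371  150.        ] diff [-0.05271771 -7.57054045]
proj of est foot [203.97830005 187.38636822] [203.61205074 188.44305132] rim [200.83886547 199.00783582] [201.49788584 200.27806421]
(484.5, -129.3) L [222.41278252 216.44941794] R [275.52702725 214.50726492] far [249.20335329 190.66811445]
(482, -131) L [219.2886873  217.87539081] R [272.28045916 215.97218679] far [245.89960259 192.20728618]
(487, -128) L [225.5014901  215.44967088] R [278.69698536 213.47511131] far [252.4474939  189.58780191]
[110 110 111 114 113 112 112 113 116 110  90  68  69  70  67  70  68  69
  69  73  75 115 147 128 121 112  85  64  61  60  58  62  57  50  52  50
  49  51  53  56  59  64  69  92 105 100  96  98  97  99  98  98  97  96
  88]
[ 94  90  92  96  91  91  91  96  96  91  64  98 131 134 132 134 124 102
  58  46  45  46  50  48  48  49  52  49  49  46  46  50  52  49  50  49
  49  48  47  48  45  51  48  46  49  43  47  50  51  69 101 126 130 130
 122 118  93  65  76  96  94  96  93  92  94  94  91  91  92  96]
```

Call:
step_arm --targets '[[[-0.01, -0.1, 0, 0, 0, 0, 0], [0, -0.08, -0.2, 0, 0, 0, 0], [0, 0, -0.3, 0, 0, 0, 0], [0, 0, 0, 0, 0, 0, 0], [0, 0, 0, 0, 0, 0, 0]]]'

```text
t: 6.6
ee_pos: [485.2, -129.2, 379.4]
orientation: [-2.054, -2.376, 0.0]
ft_force: [1.2, -0.4, -1.0]
width: 25.2
grasp_force: 30.0
```

Call:
step_arm --targets '[[[0, 0, -0.1, 0, 0, 0, 0], [0, 0, -0.1, 0, 0, 0, 0], [0, 0, -0.1, 0, 0, 0, 0], [0, 0, 0, 0, 0, 0, 0], [0, 0, 0, 0, 0, 0, 0]]]'

```text
t: 7.22
ee_pos: [485.2, -129.2, 364.7]
orientation: [-2.055, -2.377, 0.0]
ft_force: [0.3, -0.5, 0.4]
width: 25.6
grasp_force: 30.0
```

Call:
step_arm --targets '[[[0, 0, -0.06, 0, 0, 0, 0], [0, 0, -0.06, 0, 0, 0, 0], [0, 0, -0.06, 0, 0, 0, 0], [0, 0, -0.04, 0, 0, 0, 0], [0, 0, 0, 0, 0, 0, 0]]]'

```text
t: 7.85
ee_pos: [485.1, -129.2, 353.5]
orientation: [-2.054, -2.376, 0.0]
ft_force: [-0.2, -0.5, -0.7]
width: 25.2
grasp_force: 30.0
```

Call:
step_arm --targets '[[[0, 0, -0.04, 0, 0, 0, 0], [0, 0, -0.04, 0, 0, 0, 0], [0, 0, -0.04, 0, 0, 0, 0], [0, 0, 0, 0, 0, 0, 0], [0, 0, 0, 0, 0, 0, 0]]]'

```text
t: 8.48
ee_pos: [485.2, -129.2, 347.6]
orientation: [-2.055, -2.376, 0.0]
ft_force: [-0.7, -0.7, -1.3]
width: 25.7
grasp_force: 30.0
```

Call:
step_arm --targets '[[[0, 0, -0.02, 0, 0, 0, 0], [0, 0, 0, 0, 0, 0, 0], [0, 0, -0.02, 0, 0, 0, 0], [0, 0, 0, 0, 0, 0, 0], [0, 0, 0, 0, 0, 0, 0]]]'

```text
t: 9.1
ee_pos: [485.1, -129.2, 345.7]
orientation: [-2.054, -2.376, 0.0]
ft_force: [-1.4, 0.7, 0.4]
width: 25.2
grasp_force: 30.0
```

Right at the expected seating height with almost no contact force. Now I'll open slowly and let the stopper drop the last fraction.

Call:
step_arm --targets '[[[0, 0, -0.01, 0, 0, 0, 0], [0, 0, 0, 0, 0, 0, 0.4], [0, 0, 0, 0, 0, 0, 0.55], [0, 0, 0, 0, 0, 0, 0.7], [0, 0, 0, 0, 0, 0, 0.8]]]'

```text
t: 9.72
ee_pos: [485.2, -129.2, 345.2]
orientation: [2.055, 2.377, 0.0]
ft_force: [0.4, 0.8, 0.3]
width: 61.4
grasp_force: 0.0
```

Call:
step_arm --targets '[[[0, 0, 0, 0, 0, 0, 0.9], [0, 0, 0.3, 0, 0, 0, 1], [0, 0, 0.5, 0, 0, 0, 1], [0, 0, 0.6, 0, 0, 0, 1], [0, 0, 0, 0, 0, 0, 1]]]'

```text
t: 10.35
ee_pos: [485.9, -129.4, 418.2]
orientation: [2.051, 2.373, 0.004]
ft_force: [-0.3, 0.1, -0.6]
width: 87.9
grasp_force: 0.0
```

```bash
python3 - <<'E'
from h import *
grab('wrist','w3');grab('scene','s3'); o=readout.get_obs(); print(o['ee_pos'],o['width'],o['ft_force'])
a=cv2.imread('pics/w3.png')
b=cv2.resize(cv2.imread('pics/s3.png')[160:250,165:235],(298,384),interpolation=2)
cv2.imwrite('pics/c5.png',np.hstack([a[:,0:500],b]))
E
```

```text
[ 485.03008032 -129.14124602  415.55884899] 87.89205180509985 [-0.20880034 -0.1480178   0.0236674 ]
```

View pics/c5.png

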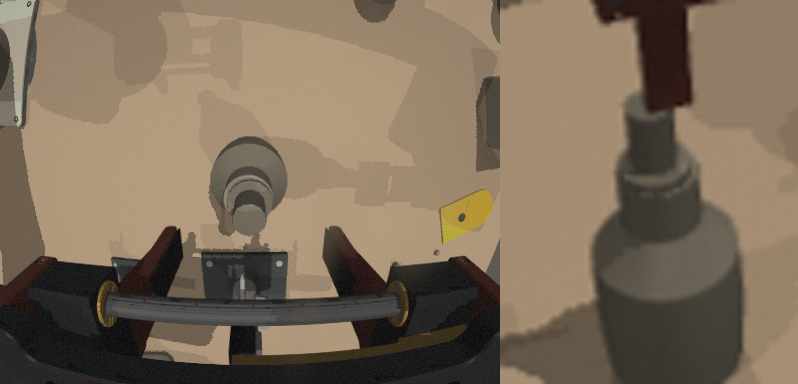

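The stopper is seated with its flange on the rim (scene crop around (657,175)) and let go, and the bottle hasn't moved. Next is the move over the gauge.

Call:
step_arm --targets '[[[0.1, -0.7, 0, 0, 0, 0, 1], [0.1, -0.9, 0, 0, 0, 0, 1], [0.1, -0.9, 0, 0, 0, 0, 1], [0.05, -0.7, 0, 0, 0, 0, 1], [0.01, -0.4, 0, 0, 0, 0, 1]]]'

```text
t: 11.08
ee_pos: [502.9, -310.6, 413.9]
orientation: [-2.055, -2.374, 0.0]
ft_force: [1.1, -0.4, 0.5]
width: 88.1
grasp_force: 0.0
```

Call:
step_arm --targets '[[[0, 0, 0, 0, 0, 0, 1], [0, 0, 0, 0, 0, 0, 1], [0, 0, 0, 0, 0, 0, 1], [0, 0, 0, 0, 0, 0, 1], [0, 0, 0, 0, 0, 0, 1]]]'

```text
t: 11.7
ee_pos: [503.3, -308.8, 415.3]
orientation: [2.054, 2.377, 0.0]
ft_force: [0.1, 0.4, 0.6]
width: 87.9
grasp_force: 0.0
```

```bash
python3 - <<'E'
from h import *
grab('wrist','w4');o=readout.get_obs(); print(o['ee_pos'],o['orientation'])
a=cv2.imread('pics/w4.png')[120:300,150:360]
cv2.imwrite('pics/c6.png',cv2.resize(a,None,fx=3.3,fy=3.3,interpolation=2))
E
```

```text
[ 503.25549903 -308.87436193  415.29903068] [2.05394771e+00 2.37697434e+00 5.73803835e-05]
```

View pics/c6.png

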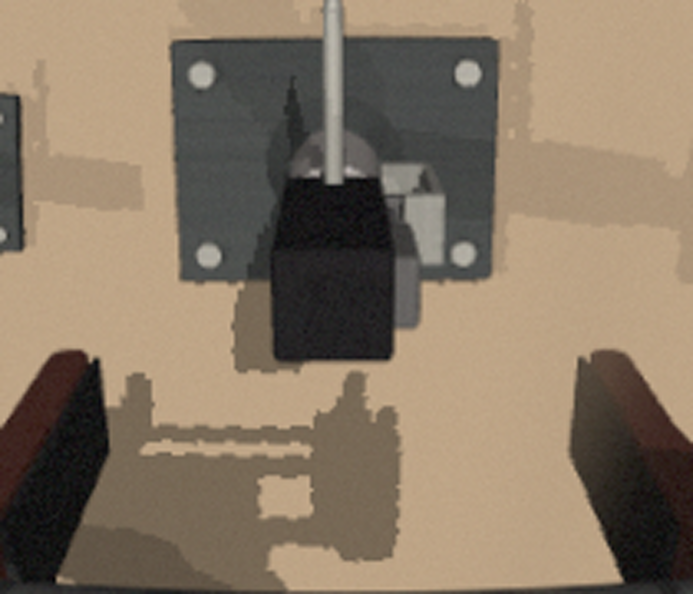

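The wrist crop shows the head's top face spanning x 272-393, y 250-358. The button is on the right (+x), the pointer goes up (+y), and the fingers are parallel to the head's sides.

```bash
python3 - <<'E'
from h import *
w=load('w4'); f=lambda x,y:(np.array([x,y])+.5)/3.3-.5+[150,120]
c=np.array([onz(w,*f(x,y),174,True) for x,y in[(273,250),(388,249),(393,358),(275,359)]])
print(c.round(1),c.mean(0))
m=onz(w,*f(332,304),174,True);print(m)
c=np.array([onz(w,*f(x,y),12,True) for x,y in[(172,40),(498,38),(491,277),(182,280)]])
print(c.round(0),c.mean(0)); x=c[1]+c[2]-c[0]-c[3]; print(np.degrees(np.arctan2(x[1],x[0])))
E
```

```text
[[ 486.8 -298.   174. ]
 [ 513.6 -293.8  174. ]
 [ 519.4 -321.4  174. ]
 [ 490.7 -325.9  174. ]] [ 502.64284826 -309.78783918  174.        ]
[ 502.53976264 -309.48709513  174.        ]
[[ 432. -270.   12.]
 [ 559. -251.   12.]
 [ 574. -349.   12.]
 [ 447. -369.   12.]] [ 502.99215374 -309.67239384   12.        ]
8.805799253567105
```

Call:
step_arm --targets '[[[0, -0.02, -0.3, 0, 0, 0, 1], [0, 0, -0.6, 0, 0, 0, 1], [0, 0, -0.6, 0, 0, 0, 1], [0, 0, -0.4, 0, 0, 0, 1], [0, 0, -0.1, 0, 0, 0, 1]]]'

```text
t: 12.38
ee_pos: [502.5, -309.9, 312.9]
orientation: [-2.052, -2.374, 0.001]
ft_force: [-1.1, 0.4, 0.8]
width: 87.3
grasp_force: 0.0
```

Call:
step_arm --targets '[[[0, 0, 0, 0, 0, 0, 1], [0, 0, 0, 0, 0, 0, 0.8], [0, 0, 0, 0, 0, 0, 0.6], [0, 0, 0, 0, 0, 0, 0.5], [0, 0, 0, 0, 0, 0, 0.5]]]'

```text
t: 13.0
ee_pos: [503.2, -310.2, 315.5]
orientation: [2.054, 2.376, 0.0]
ft_force: [-0.7, 0.6, -1.5]
width: 51.2
grasp_force: 0.0
```

Call:
step_arm --targets '[[[0, 0, -0.04, 0, 0, 0, 0.4], [0, 0, 0, 0, 0, 0, 0], [0, 0, 0, 0, 0, 0, 0], [0, 0, 0, 0, 0, 0, 0], [0, 0, 0, 0, 0, 0, 0]]]'

```text
t: 13.62
ee_pos: [502.6, -310.4, 313.2]
orientation: [-2.054, -2.376, 0.002]
ft_force: [-4.9, -1.6, 3.0]
width: 30.0
grasp_force: 30.0
```

Call:
step_arm --targets '[[[-0.01, 0, 0, 0, 0, 0, 0], [0, 0, 0, 0, 0, 0, 0], [0, 0, 0.1, 0, 0, 0, 0], [0, 0, 0.2, 0, 0, 0, 0], [0, 0, 0.1, 0, 0, 0, 0]]]'

```text
t: 14.25
ee_pos: [502.5, -310.3, 333.7]
orientation: [-2.054, -2.376, 0.001]
ft_force: [-3.3, -4.1, -3.3]
width: 30.0
grasp_force: 30.0
```

Call:
step_arm --targets '[[[0, 0, 0.2, 0, 0, 0, 0], [0, 0, 0.2, 0, 0, 0, 0], [0, 0, 0.2, 0, 0, 0, 0], [0, 0, 0.2, 0, 0, 0, 0], [0, 0, 0.2, 0, 0, 0, 0]]]'

```text
t: 14.88
ee_pos: [502.5, -310.2, 383.3]
orientation: [-2.054, -2.376, 0.001]
ft_force: [-1.6, -4.7, -8.3]
width: 29.7
grasp_force: 30.0
```

Call:
step_arm --targets '[[[0, 0, 0.2, 0, 0, 0, 0], [0, 0, 0.2, 0, 0, 0, 0], [0, 0, 0.1, 0, 0, 0, 0], [0, 0, 0.05, 0, 0, 0, 0], [0, 0, 0, 0, 0, 0, 0]]]'

```text
t: 15.5
ee_pos: [502.5, -310.2, 410.7]
orientation: [-2.054, -2.377, 0.001]
ft_force: [-1.8, -3.9, -6.8]
width: 29.9
grasp_force: 30.0
```

Call:
step_arm --targets '[[[0, 0, 0.04, 0, 0, 0, 0], [0, 0, 0, 0, 0, 0, 0], [0, 0, 0.02, 0, 0, 0, 0], [0, 0, 0, 0, 0, 0, 0], [0, 0, 0, 0, 0, 0, 0]]]'

```text
t: 16.12
ee_pos: [502.5, -310.2, 413.4]
orientation: [-2.054, -2.376, 0.001]
ft_force: [-1.8, -5.2, -8.7]
width: 30.1
grasp_force: 30.0
```

Call:
step_arm --targets '[[[0, 0, 0.02, 0, 0, 0, 0], [0, 0, 0, 0, 0, 0, 0], [0, 0, 0, 0, 0, 0, 0], [0, 0, 0, 0, 0, 0, 0], [0, 0, 0, 0, 0, 0, 0]]]'

```text
t: 16.75
ee_pos: [502.5, -310.2, 413.5]
orientation: [-2.054, -2.376, 0.001]
ft_force: [-0.5, -5.3, -13.7]
width: 30.0
grasp_force: 30.0
```

The force rose to 13.7 N with no further height gained, 100.3 mm up, so this is the second stop. One last look before handing in.

```bash
python3 - <<'E'
from h import *
grab('scene','s5')
cv2.imwrite('pics/c7.png',cv2.resize(cv2.imread('pics/s5.png')[110:290,80:240],None,fx=3.3,fy=3.3,interpolation=2))
E
```

```text
(no output)
```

View pics/c7.png

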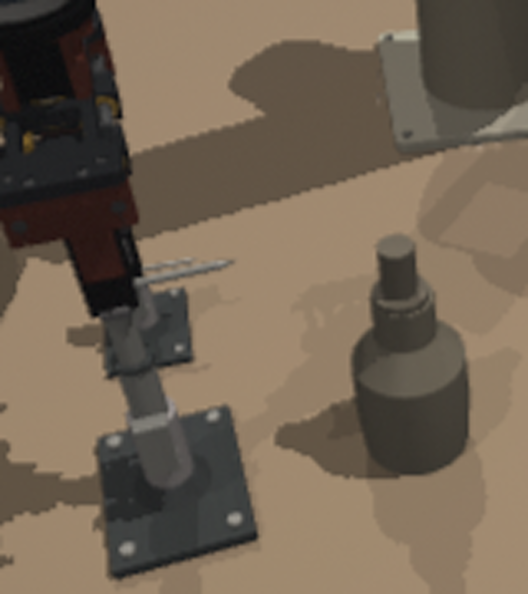

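The head is held fully drawn out at crop (110,295), with both tubes showing. The stopper sits upright in the bottle at (400,280).

```bash
python3 -c "
from workcell import ctrl
print(ctrl.close_job())"
```

```text
the job is handed in; nothing more can be done
None
```

The stopper is seated in the bottle's neck and let go, the gauge's head is held at its second stop with the button squeezed in, and the job is handed in; the hand-in returned no verdict.

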